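# Lay out the sharpening station

## Robot

A 7-joint arm with a two-finger parallel gripper is mounted at the origin on a cart in front of the work surface, level with it; the furniture and walls round the work are solid. World frame = base frame: x ahead of the robot, y to its left, z up, the work surface at z = 0. Lengths are in mm, angles in rad, forces in N, time in s.
With the tool pointing down it reaches from about 400 to 900 mm from the base axis. Payload 5.5 kg.
Tool frame: the origin (TCP) lies on the centre line of the jaws, within the pads' length; the fingertips stand 11 mm ahead of it and the grasp point (between the pads) lies 8 mm behind it; y points along the fingers, x is the direction in which the jaws open and shut, and the axes are right-handed (so a half turn about y gives the same grasp; the last joint's range is limited). The gripper opens to 85 mm and grips with 20 to 120 N. Pads are 22 mm wide; open, the fingers measure 114 mm over their backs; the gripper's body (76 mm by 85 mm) begins 54 mm behind the grasp point. The pads swing forward as they close: fully open they stand 13 mm farther back than shut.
Start: joints at [-0.999, 0.501, -0.427, 1.55, 0.221, 1.138, -0.21], TCP at [197.508, 619.266, 242.31] pointing down, gripper open.
Joint ranges: [-2.88, 2.88], [-0.31, 2.03], [-1.54, 1.56], [0.2, 2.42], [-1.41, 4.55], [0.19, 2.02], [-2.57, 2.57]. Speed limits (rad/s): [2.57, 2.57, 3.14, 3.14, 3.14, 3.14, 3.14].

## Interface

Orientations are given as a 3x3 rotation matrix whose columns are the frame's x, y, z axes.
In Python, from bench import robot gives the robot as it stands.
- The arm moves only by the tool drive_tool, never from a script. Its argument "deltas" is a list of rows, each a list of 7 numbers: the turn, a rotation vector about the tool's x, y, z in units of 8 degrees (1.0 is 8 degrees), then the shift along the tool's x, y, z in mm, then the closure in counts, from 0 (fully open) to 255 (shut). A call has 1 to 10 rows; each row shifts and turns the commanded pose from where the row before left it, along the tool's axes as they then stand; what a row does not reach is not made up. A row lasts 1/10 s, in which the tool goes at most 50 mm and 8.59 degrees, less where a joint would pass 70% of its speed; a pose out of reach is approached as far as the arm can. A call is refused whole if a number of a shift passes 50 or a number of a turn 1, either way. A call with a gripper value outside its range is refused whole. The fingers move at their own pace and stop on an object; the grip force is fixed at half the most. Time passes only in rows, so rows that do not move let the fingers close. It gives the time, the measured TCP pose, the force and the opening at its end, in the units of the state.
- robot.sense(): the state, without advancing time (a new reading comes with each control period).
- robot.get_image(name): name is "scene" or "top"; returns a dict with "pixels" (480x640x3 uint8, red, green, blue), "fx", "fy", "cx", "cy" (pixels), "dist_coeffs" ([k1, k2, p1, p2, k3] as OpenCV has them; the pictures are not rectified), "position" and "orientation" of the camera in the world. Camera axes: x right, y up, looking along -z (the intrinsics and any distortion apply to the point x, -y, -z); pixel columns grow to the right and rows downward; lengths in mm; the calibration is good to about 2 mm. A picture is of the moment at which its call begins. There is no depth.
- robot.finish_job(): hands the job in, once; it reports no verdict.
Trained networks look in a picture, given as the dict that the camera call returned (one of the last four; its "shot" number tells which), for a name from the list of things; names that differ only in an ending like _2 or _b are one class to them, and where a whole thing is asked for, a point or a joint stands for the part that bears it (a point fixed in the world has none). Each returns a list of dicts, best first, with "p" (0 to 1); they miss things now and then, are a little off and sometimes report something else, mostly with a low value. They report only what shows in the picture. A call takes as long as a camera call.
- robot.search_frame(label, picture): "position" ([column, row] in pixels, amid what is visible of it).
- robot.regions_of(label, picture): "pixels" (480x640 bool, what is visible of it) and "position" ([column, row] in pixels, amid what is visible of it).
- robot.mark_of(label, picture): "position" ([column, row] in pixels: a listed point, or the origin of a listed thing).
The state is a dict: "time": time; "joint_pos": joint angles; "joint_vel": joint speeds; "effort": joint torques, N m; "ee_pos": TCP position; "ee_rot": TCP orientation; "contact_force": force on the tool from outside, world axes, zero at the start; "moment": the same for the moment, N m; "finger_gap": finger opening in mm.
Only numpy, scipy, OpenCV 4.12 (cv2) and the standard library are available. Lean on these libraries where they do the work, as an engineer would, in place of code of your own. Each camera call takes 0.05 s, during which the arm holds its last target. There are 200 camera calls.

## Task

Set up the sharpening station for the chisel: take the stack of three sharpening stones apart and bed each stone flat down in the recess of its own holder, the one it fits. Of the two identical oil bottles, find the full one by lifting and stand it in the drip dish; leave the empty one standing upright on the bench, clear of the dish. Set everything down gently, without dropping it or tipping a bottle over.

Things in the scene. Friction and masses are not known exactly. Their poses are not given: they have to be found in the camera images.
- coarse_stone: coarse sharpening stone, the largest of three plain rectangular blocks, 130 x 64 x 24 mm (length x width x thickness), dark grey, about 450 g, starts lying flat at the bottom of the stack. Origin: centre of its underside; y runs along its length, x across its width, z up. Grip it across its width from above.
- medium_stone: medium sharpening stone, the middle of three plain rectangular blocks, 108 x 50 x 22 mm (length x width x thickness), brown, about 260 g, starts lying flat at the middle of the stack, on the largest stone. Origin: centre of its underside; y runs along its length, x across its width, z up. Grip it across its width from above.
- fine_stone: fine sharpening stone, the smallest of three plain rectangular blocks, 86 x 36 x 20 mm (length x width x thickness), off-white, about 130 g, starts lying flat at the top of the stack. Origin: centre of its underside; y runs along its length, x across its width, z up. Grip it across its width from above.
- coarse_holder: wooden holder of the coarse stone, the largest of three alike holders, fixed to the bench. 162 x 96 mm outside, with a black rubber-lined recess 142 x 76 mm (6 mm larger all round than its stone). Recess floor 8 mm and top of the rails 15 mm above the bench; each long rail has a 44 mm wide finger notch at its middle. Origin: centre of its underside, on the bench; y runs along its length, z up.
- medium_holder: wooden holder of the medium stone, the middle of three alike holders, fixed to the bench. 140 x 82 mm outside, with a black rubber-lined recess 120 x 62 mm (6 mm larger all round than its stone). Recess floor 8 mm and top of the rails 15 mm above the bench; each long rail has a 44 mm wide finger notch at its middle. Origin: centre of its underside, on the bench; y runs along its length, z up.
- fine_holder: wooden holder of the fine stone, the smallest of three alike holders, fixed to the bench. 118 x 68 mm outside, with a black rubber-lined recess 98 x 48 mm (6 mm larger all round than its stone). Recess floor 8 mm and top of the rails 15 mm above the bench; each long rail has a 44 mm wide finger notch at its middle. Origin: centre of its underside, on the bench; y runs along its length, z up.
- drip_dish: round shallow steel dish, an upturned jar lid, 62 mm outside, 57 mm inside, rim 10 mm and inner floor 3 mm above the bench, fixed to the bench. Origin: centre of its underside. (A tall white panel, 0.47 m high and fixed, leans at the left of the work, y over 0.28 and x over 0.56: approach from the front or the right.)
- oil_bottle_1: amber dropper bottle with black rubber top, 34 mm in diameter, 102 mm high (straight body up to 62 mm, neck 24 mm thick up to 77 mm, then the dropper), standing upright on the bench; looks the same as oil_bottle_2. One of the two is full (about 170 g) and the other empty (about 50 g): only lifting tells which. Origin: centre of its underside; z up.
- oil_bottle_2: amber dropper bottle with black rubber top, 34 mm in diameter, 102 mm high (straight body up to 62 mm, neck 24 mm thick up to 77 mm, then the dropper), standing upright on the bench; looks the same as oil_bottle_1. One of the two is full (about 170 g) and the other empty (about 50 g): only lifting tells which. Origin: centre of its underside; z up.

How it is judged:
By the outcome, as a careful person would: the job done as asked, in the order asked, and still so for the second after the job is handed in, with the robot touching nothing.
It also fails if it takes over 125 s, if anything falls off the work surface, if the arm or the gripper's body presses on something with over 40 N, if the wrist force passes 120 N, or if a joint passes its speed limit or range.

## Working session

There is one attempt and no reset: what is moved stays moved. The work goes in short steps, Python scripts to look and compute and a tool call to move; the robot and the scene stay as the last step left them, time stands still between calls to the robot, and variables do not carry over. Pictures are saved under pics/ and viewed, about 12 in all and at most 16, crops included, and the job is handed in when it is done.

Besides the shell and the picture viewer there is one more tool, called after "Call:" by a JSON object that holds its "api" and its "payload", one argument or row to a line. drive_tool: Moves the arm, as the interface text tells. Its arguments: {"type":"object","properties":{"deltas":{"type":"array","items":{"type":"array","items":{"type":"number"}}}},"required":["deltas"]}

```bash
mkdir -p pics; ls; cat > h.py <<'E'
import numpy as np, cv2
from bench import robot
def save(im,name,crop=None,scale=1):
    p=im["pixels"][:,:,::-1]
    if crop: a,b,c,d=crop; p=p[b:d,a:c]
    if scale!=1: p=cv2.resize(p,None,fx=scale,fy=scale,interpolation=cv2.INTER_CUBIC)
    cv2.imwrite("pics/"+name,p)
def ray(im,uv):
    K=np.array([[im["fx"],0,im["cx"]],[0,im["fy"],im["cy"]],[0,0,1.]])
    q=cv2.undistortPoints(np.array(uv,float).reshape(-1,1,2),K,np.array(im["dist_coeffs"],float)).reshape(-1,2)
    d=np.c_[q[:,0],-q[:,1],-np.ones(len(q))]@np.array(im["orientation"]).T
    return np.array(im["position"]),d
def onz(im,uv,z):
    o,d=ray(im,uv); return o+d*((z-o[2])/d[:,2])[:,None]
def rect(im,mask,z):
    """min-area rect of mask's contour on plane z: centre, sizes, angle of long axis from x"""
    m=mask.astype(np.uint8); c=max(cv2.findContours(m,0,1)[0],key=cv2.contourArea)
    P=onz(im,c.reshape(-1,2),z)[:,:2].astype(np.float32)
    b=cv2.boxPoints(cv2.minAreaRect(P)); e=[b[1]-b[0],b[2]-b[1]]
    l=max(e,key=np.linalg.norm)
    return b.mean(0).round(1),sorted([round(float(np.linalg.norm(x)),1) for x in e]),round(float(np.degrees(np.arctan2(l[1],l[0]))%180),1)
E
cat > a.py <<'E'
from h import *
s=robot.sense(); print({k:np.round(s[k],3).tolist() for k in s})
Z=dict(coarse_stone=24,medium_stone=46,fine_stone=66,coarse_holder=15,medium_holder=15,fine_holder=15,drip_dish=10,oil_bottle_1=50)
for n in ["top","scene"]:
    im=robot.get_image(n); save(im,n+"0.png"); print(n,np.round(im["position"]),np.round(im["orientation"],2).tolist(),im["fx"])
    for l,z in Z.items():
        for r in robot.regions_of(l,im)[:3]:
            if r["p"]>.3: print(l,round(r["p"],2),np.round(r["position"]),int(r["pixels"].sum()),*rect(im,r["pixels"],z))
        print("  mark",[(round(r["p"],2),np.round(onz(im,r["position"],z-{'oil_bottle_1':50,'drip_dish':10}.get(l,24 if 'coarse_s' in l else 22 if 'medium_s' in l else 20 if 'fine_s' in l else 15))[0]).tolist()) for r in robot.mark_of(l,im)[:2]])
E
python3 a.py
```

```text
pics
{'time': 0.0, 'joint_pos': [-0.999, 0.502, -0.427, 1.551, 0.221, 1.138, -0.21], 'joint_vel': [0.0, -0.0, -0.001, 0.002, 0.0, 0.001, -0.001], 'effort': [0.0, -56.952, -5.816, -28.092, 0.011, 0.012, -0.0], 'ee_pos': [197.378, 618.611, 241.262], 'ee_rot': [[0.304, -0.001, -0.953], [0.953, -0.002, 0.304], [-0.002, -1.0, 0.0]], 'contact_force': [0.354, 0.295, -0.724], 'moment': [0.012, -0.04, -0.036], 'finger_gap': 85.246}
top [466. -50. 948.] [[0.01, 0.99, -0.14], [-1.0, 0.01, 0.02], [0.02, 0.14, 0.99]] 612.7009841102648
coarse_stone 0.89 [320. 218.] 1086 [654.2 -57.9] [67.2, 130.1] 101.7
  mark [(0.66, [658.0, -52.0, 0.0])]
medium_stone 0.74 [318. 208.] 1095 [651.5 -56.3] [54.3, 110.1] 107.2
  mark [(0.75, [652.0, -51.0, 24.0])]
fine_stone 0.96 [313. 194.] 1455 [653.7 -54.8] [38.9, 85.6] 112.4
fine_stone 0.42 [196. 210.] 4879 [630.2 119.3] [80.2, 134.0] 103.6
  mark [(0.7, [655.0, -53.0, 46.0])]
coarse_holder 0.68 [321. 307.] 6684 [493.3 -68.4] [96.5, 162.6] 89.0
  mark [(0.57, [658.0, -50.0, 0.0]), (0.56, [494.0, -72.0, 0.0])]
medium_holder 0.78 [194. 210.] 4824 [639.6 128.9] [83.
[... 981 characters left out ...]
])]
coarse_holder 0.8 [359. 283.] 3891 [488.1 -59.1] [101.7, 175.2] 90.8
  mark [(0.9, [496.0, -78.0, 0.0])]
medium_holder 0.69 [195. 305.] 4100 [631.8 135.3] [92.8, 156.2] 103.4
  mark [(0.78, [631.0, 132.0, 0.0])]
fine_holder 0.61 [266. 340.] 3890 [499.3 141.3] [78.8, 128.2] 89.6
  mark [(0.68, [503.0, 138.0, 0.0])]
drip_dish 0.89 [375. 226.] 597 [ 569.  -211.2] [61.6, 75.9] 125.1
  mark [(0.61, [573.0, -212.0, 0.0])]
oil_bottle_1 0.65 [422. 226.] 920 [ 487.4 -225.9] [31.6, 217.8] 117.1
oil_bottle_1 0.56 [341. 195.] 754 [ 671.9 -247.5] [32.5, 241.4] 125.2
oil_bottle_1 0.39 [274. 256.] 1162 [607.8  -7.9] [75.6, 149.4] 101.6
  mark [(0.96, [483.0, -218.0, 0.0]), (0.68, [668.0, -237.0, 0.0])]
```

View pics/top0.png

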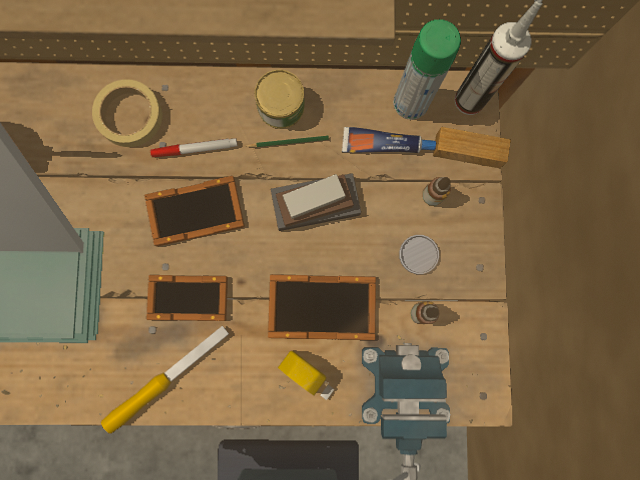

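View pics/scene0.png

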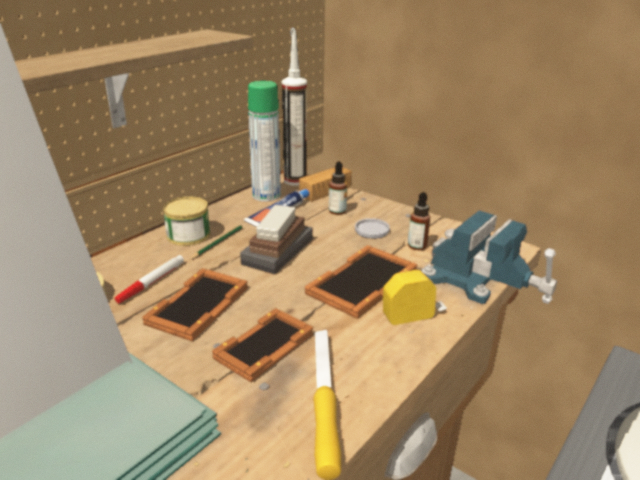

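```bash
cat > p.py <<'E'
import sys; from h import *
# usage: p.py grip x,y,z,a[,vmax] ... ; rows from measured pose through waypoints, tool down, x axis at a deg
def ang(R): return np.degrees(np.arctan2(R[1,0],R[0,0]))
s=robot.sense(); P=np.array(s["ee_pos"]); a=ang(np.array(s["ee_rot"])); g=int(sys.argv[1])
R=np.array(s["ee_rot"]); print("pos",P.round(1),"ang",round(a,1),"tilt",R[:2,1].round(3),"gap",round(s["finger_gap"],1),"F",np.round(s["contact_force"],1),"t",round(s["time"],2))
for w in sys.argv[2:]:
    v=[float(t) for t in w.split(",")]; vm=v[4] if len(v)>4 else 45
    d=np.array(v[:3])-P; da=(v[3]-a+180)%360-180
    n=max(1,int(np.ceil(np.linalg.norm(d)/vm)),int(np.ceil(abs(da)/7.5)))
    for i in range(n):
        c,q=np.cos(np.radians(a)),np.sin(np.radians(a)); e=d/n
        print([0,round(-da/n/8,3),0,round(e[0]*c+e[1]*q,1),round(-e[2],1),round(-e[0]*q+e[1]*c,1),g]); a+=da/n
    P=np.array(v[:3]); print("--",n)
E
python3 p.py 0 520,120,300,40 653,-54,150,22.4
```

```text
pos [197.5 619.3 242.3] ang 72.3 tilt [-0. -0.] gap 85.6 F [0.2 0.6 0.3] t 1.7
[0, np.float64(0.289), 0, np.float64(-27.0), np.float64(-4.1), np.float64(-32.8), 0]
[0, np.float64(0.289), 0, np.float64(-25.6), np.float64(-4.1), np.float64(-33.8), 0]
[0, np.float64(0.289), 0, np.float64(-24.3), np.float64(-4.1), np.float64(-34.8), 0]
[0, np.float64(0.289), 0, np.float64(-22.8), np.float64(-4.1), np.float64(-35.8), 0]
[0, np.float64(0.289), 0, np.float64(-21.4), np.float64(-4.1), np.float64(-36.7), 0]
[0, np.float64(0.289), 0, np.float64(-19.9), np.float64(-4.1), np.float64(-37.5), 0]
[0, np.float64(0.289), 0, np.float64(-18.3), np.float64(-4.1), np.float64(-38.3), 0]
[0, np.float64(0.289), 0, np.float64(-16.8), np.float64(-4.1), np.float64(-39.0), 0]
[0, np.float64(0.289), 0, np.float64(-15.2), np.float64(-4.1), np.float64(-39.6), 0]
[0, np.float64(0.289), 0, np.float64(-13.6), np.float64(-4.1), np.float64(-40.2), 0]
[0, np.float64(0.289), 0, np.float64(-12.0), np.float64(-4.1), np.float64(-40.7), 0]
[0, np.float64(0.289), 0, np.float64(-10.3), np.float64(-4.1), np.float64(-41.2), 0]
[0, np.float64(0.289), 0, np.float64(-8.6), np.float64(-4.1), np.float64(-41.6), 0]
[0, np.float64(0.289), 0, np.float64(-7.0), np.float64(-4.1), np.float64(-41.9), 0]
-- 14
[0, np.float64(0.367), 0, np.float64(-1.7), np.float64(25.0), np.float64(-36.5), 0]
[0, np.float64(0.367), 0, np.float64(0.2), np.float64(25.0), np.float64(-36.5), 0]
[0, np.float64(0.367), 0, np.float64(2.1), np.float64(25.0), np.float64(-36.4), 0]
[0, np.float64(0.367), 0, np.float64(3.9), np.float64(25.0), np.float64(-36.3), 0]
[0, np.float64(0.367), 0, np.float64(5.8), np.float64(25.0), np.float64(-36.0), 0]
[0, np.float64(0.367), 0, np.float64(7.6), np.float64(25.0), np.float64(-35.7), 0]
-- 6
```

```bash
python3 - <<'E'
s=open('p.py').read(); i=s.index("    n=max(1")
s=s[:i]+'''    m=int(np.ceil(abs(da)/7.8)) if abs(da)>.3 else 0; n=int(np.ceil(np.linalg.norm(d)/vm))
    if m: a+=da; print(m,"x turn",round(float(-da/m/8),2))
    c,q=np.cos(np.radians(a)),np.sin(np.radians(a)); e=d/max(n,1)
    print(n,"x",[float(t) for t in np.round([e[0]*c+e[1]*q,-e[2],-e[0]*q+e[1]*c],1)]); P=np.array(v[:3])
'''
open('p.py','w').write(s)
E
python3 p.py 0 450,150,300,22.4 653,-54,150,22.4
```

```text
pos [197.5 619.3 242.3] ang 72.3 tilt [-0. -0.] gap 85.6 F [0.2 0.6 0.3] t 1.7
7 x turn 0.89
12 x [4.6, -4.8, -44.2]
8 x [13.7, 18.8, -33.2]
```

Call:
{"api": "drive_tool", "payload": {
  "deltas": [
    [0,0.89,0,0,-5,0,0],
    [0,0.89,0,0,-5,0,0],
    [0,0.89,0,0,-5,0,0],
    [0,0.89,0,0,-5,0,0],
    [0,0.89,0,0,-5,0,0],
    [0,0.89,0,0,-5,0,0],
    [0,0.89,0,0,-5,0,0]
  ]
}}

```text
time: 2.4
ee_pos: [197.4, 619.3, 277.5]
ee_rot: [[0.926, -0.0, -0.378], [0.378, 0.0, 0.926], [-0.0, -1.0, 0.0]]
contact_force: [0.5, -0.1, 0.2]
finger_gap: 85.2
```

Call:
{"api": "drive_tool", "payload": {
  "deltas": [
    [0,0,0,4.6,-2,-44,0],
    [0,0,0,4.6,-2,-44,0],
    [0,0,0,4.6,-2,-44,0],
    [0,0,0,4.6,-2,-44,0],
    [0,0,0,4.6,-2,-44,0],
    [0,0,0,4.6,-2,-44,0],
    [0,0,0,4.6,-2,-44,0],
    [0,0,0,4.6,-2,-44,0],
    [0,0,0,4.6,-2,-44,0],
    [0,0,0,4.6,-2,-44,0]
  ]
}}

```text
time: 3.4
ee_pos: [408.8, 228.7, 297.8]
ee_rot: [[0.924, 0.001, -0.382], [0.382, 0.001, 0.924], [0.001, -1.0, 0.0]]
contact_force: [0.3, -0.1, -0.0]
finger_gap: 85.3
```

```bash
python3 p.py 0 450,150,300,22.4 653,-54,150,22.4
```

```text
pos [408.8 228.7 297.8] ang 22.5 tilt [0.001 0.001] gap 85.3 F [ 0.3 -0.1 -0. ] t 3.4
2 x [4.0, -1.1, -44.2]
8 x [13.7, 18.8, -33.3]
```

Call:
{"api": "drive_tool", "payload": {
  "deltas": [
    [0,0,0,4,-1,-44,0],
    [0,0,0,4,-1,-44,0],
    [0,0,0,14,19,-33.3,0],
    [0,0,0,14,19,-33.3,0],
    [0,0,0,14,19,-33.3,0],
    [0,0,0,14,19,-33.3,0],
    [0,0,0,14,19,-33.3,0],
    [0,0,0,14,19,-33.3,0],
    [0,0,0,14,19,-33.3,0],
    [0,0,0,14,19,-33.3,0]
  ]
}}

```text
time: 4.4
ee_pos: [655.6, -52.2, 146.4]
ee_rot: [[0.924, 0.0, -0.383], [0.383, 0.0, 0.924], [0.0, -1.0, 0.0]]
contact_force: [0.2, 0.5, 0.0]
finger_gap: 85.5
```

```bash
python3 p.py 0 655,-54,100,22.4 655,-54,61,22.4,20; python3 - <<'E'
from h import *
im=robot.get_image("scene"); save(im,"s1.png",(180,120,440,320),3)
E
```

```text
pos [655.6 -52.2 146.4] ang 22.5 tilt [0. 0.] gap 85.5 F [0.2 0.5 0. ] t 4.4
2 x [-0.6, 23.2, -0.7]
2 x [0.0, 19.5, 0.0]
```

View pics/s1.png

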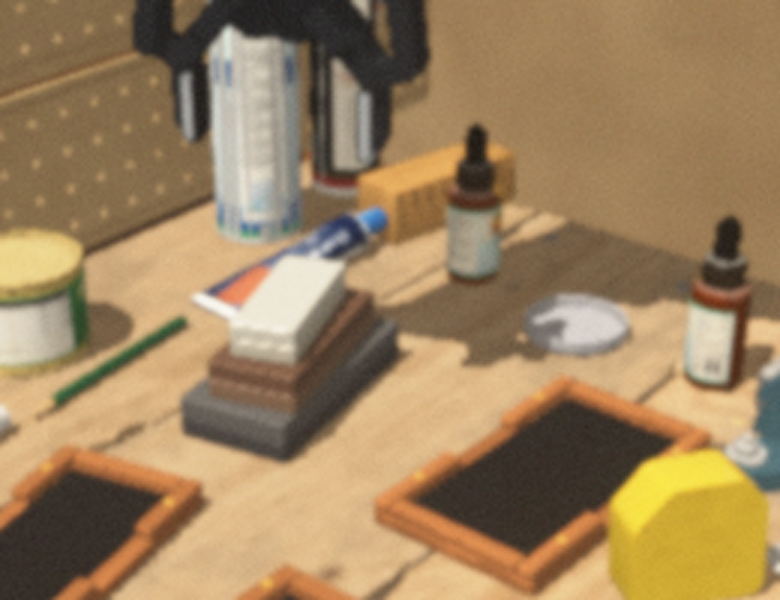

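Call:
{"api": "drive_tool", "payload": {
  "deltas": [
    [0,0,0,-0.6,23,-0.7,0],
    [0,0,0,-0.6,23,-0.7,0],
    [0,0,0,0,20,0,0],
    [0,0,0,0,12,0,0],
    [0,0,0,0,7,0,0],
    [0,0,0,0,0,0,0]
  ]
}}

```text
time: 5.05
ee_pos: [653.5, -52.9, 61.7]
ee_rot: [[0.924, -0.001, -0.382], [0.382, 0.0, 0.924], [-0.001, -1.0, 0.001]]
contact_force: [-0.5, -0.0, -0.3]
finger_gap: 85.4
```

Call:
{"api": "drive_tool", "payload": {
  "deltas": [
    [0,0,0,0,0,0,80],
    [0,0,0,0,0,0,120],
    [0,0,0,0,0,0,160],
    [0,0,0,0,0,0,255],
    [0,0,0,0,0,0,255],
    [0,0,0,0,0,0,255],
    [0,0,0,0,0,0,255],
    [0,0,0,0,0,0,255]
  ]
}}

```text
time: 5.85
ee_pos: [654.9, -53.2, 63.5]
ee_rot: [[0.924, 0.002, -0.382], [0.382, -0.0, 0.924], [0.002, -1.0, -0.001]]
contact_force: [-0.2, -0.9, 5.4]
finger_gap: 34.5
```

Call:
{"api": "drive_tool", "payload": {
  "deltas": [
    [0,0,0,0,-3,0,255],
    [0,0,0,0,-6,0,255],
    [0,0,0,0,-20,0,255],
    [0,0,0,0,-40,0,255],
    [0,0,0,0,-30,0,255],
    [0,0,0,0,0,0,255]
  ]
}}

```text
time: 6.45
ee_pos: [657.3, -53.5, 166.8]
ee_rot: [[0.924, 0.009, -0.382], [0.382, -0.0, 0.924], [0.008, -1.0, -0.004]]
contact_force: [1.3, 0.3, -0.8]
finger_gap: 34.6
```

```bash
cat > look.py <<'E'
import sys; from h import *
Z=dict(coarse_stone=24,medium_stone=46,fine_stone=66,coarse_holder=15,medium_holder=15,fine_holder=15,drip_dish=10,oil_bottle_1=102)
im=robot.get_image(sys.argv[1])
for x in sys.argv[2:]:
    l,_,z=x.partition("="); z=float(z or Z[l])
    for r in robot.regions_of(l,im)[:2]:
        if r["p"]>.3: print(l,round(r["p"],2),np.round(r["position"]),*rect(im,r["pixels"],z))
save(im,"last.png")
E
python3 look.py top medium_stone coarse_stone fine_stone=165
python3 p.py 255 506,135,160,-0.4 506,135,60,-0.4
```

```text
fine_stone 0.33 [436. 188.] [ 642.5 -216.3] [27.7, 43.0] 135.5
pos [652.6 -53.  159.8] ang 22.5 tilt [-0.003  0.   ] gap 34.7 F [-0.8 -0.2 -1.5] t 6.65
3 x turn 0.95
6 x [-24.7, -0.0, 31.2]
3 x [0.0, 33.3, 0.0]
```

Call:
{"api": "drive_tool", "payload": {
  "deltas": [
    [0,0.95,0,0,0,0,255],
    [0,0.95,0,0,0,0,255],
    [0,0.95,0,0,0,0,255],
    [0,0,0,-24.7,0,31.3,255],
    [0,0,0,-24.7,0,31.3,255],
    [0,0,0,-24.7,0,31.3,255],
    [0,0,0,-24.7,0,31.3,255],
    [0,0,0,-24.7,0,31.3,255],
    [0,0,0,-24.7,0,31.3,255],
    [0,0,0,0,0,0,255]
  ]
}}

```text
time: 7.65
ee_pos: [501.5, 141.1, 159.3]
ee_rot: [[1.0, -0.006, -0.003], [0.003, 0.001, 1.0], [-0.006, -1.0, 0.001]]
contact_force: [0.2, 0.1, -1.0]
finger_gap: 34.1
```

Call:
{"api": "drive_tool", "payload": {
  "deltas": [
    [0,0,0,0,35,0,255],
    [0,0,0,0,35,0,255],
    [0,0,0,0,25,0,255],
    [0,0,0,0,10,0,255],
    [0,0,0,0,0,0,255],
    [0,0,0,0,0,0,255]
  ]
}}

```text
time: 8.25
ee_pos: [507.2, 135.3, 56.6]
ee_rot: [[1.0, 0.0, 0.006], [-0.006, -0.0, 1.0], [0.0, -1.0, -0.0]]
contact_force: [0.8, -0.2, -1.9]
finger_gap: 34.6
```

```bash
python3 p.py 255 506,135,40,-0.4;  python3 look.py top medium_stone coarse_stone fine_stone=60; python3 - <<'E'
import cv2; p=cv2.imread('pics/last.png')[160:380,110:390]; cv2.imwrite('pics/t2.png',cv2.resize(p,None,fx=2.7,fy=2.7,interpolation=2))
E
```

```text
pos [507.2 135.3  56.6] ang -0.4 tilt [ 0. -0.] gap 34.6 F [ 0.8 -0.2 -1.9] t 8.25
1 x [-1.2, 16.6, -0.3]
medium_stone 0.77 [313. 202.] [651.6 -55.9] [55.6, 108.5] 106.4
coarse_stone 0.61 [323. 215.] [653.8 -58.5] [69.2, 131.1] 102.5
fine_stone 0.75 [202. 295.] [505.6 104.6] [33.6, 33.9] 84.2
fine_stone 0.53 [323. 304.] [492.8 -68. ] [90.9, 153.6] 89.3
```

View pics/t2.png

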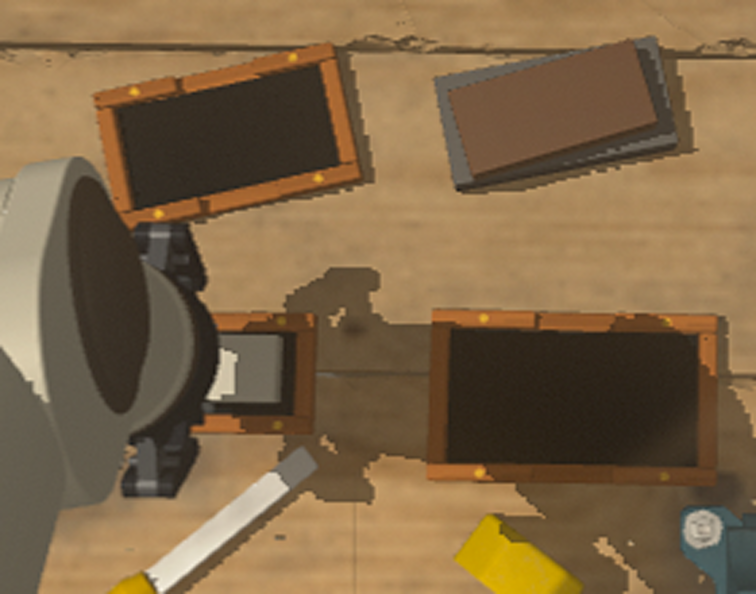

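```bash
python3 - <<'E'
from h import *
im=robot.get_image("top")
g=lambda u,v:[110+u/2.7,160+v/2.7]
print(onz(im,[g(282,365)],60)[0],onz(im,[g(282,365)],40)[0], "rim outer",onz(im,[g(315,365)],15)[0],"recess in",onz(im,[g(293,375)],15)[0])
print("stone sides",onz(im,[g(270,335),g(270,401)],60))
print("rim sides",onz(im,[g(300,314),g(300,432)],15))
E
```

```text
[507.6363722   86.91247492  60.        ] [508.58319051  90.00070886  40.        ] rim outer [509.92977677  75.46024784  15.        ] recess in [504.24658189  87.54883101  15.        ]
stone sides [[523.54537831  93.82455744  60.        ]
 [488.53064061  92.61966969  60.        ]]
rim sides [[538.43809608  84.73502789  15.        ]
 [472.68619827  82.6403691   15.        ]]
```

Call:
{"api": "drive_tool", "payload": {
  "deltas": [
    [0,0,0,-0.8,10,2,255],
    [0,0,0,0,10,0,255],
    [0,0,0,0,4,0,255],
    [0,0,0,0,2,0,255],
    [0,0,0,0,0,0,255],
    [0,0,0,0,0,0,255]
  ]
}}

```text
time: 9.1
ee_pos: [506.2, 137.4, 30.3]
ee_rot: [[1.0, -0.0, 0.006], [-0.006, -0.0, 1.0], [-0.0, -1.0, -0.0]]
contact_force: [0.3, 0.2, -1.7]
finger_gap: 34.1
```

Call:
{"api": "drive_tool", "payload": {
  "deltas": [
    [0,0,0,0,2,0,255],
    [0,0,0,0,1,0,255],
    [0,0,0,0,1,0,255],
    [0,0,0,0,0,0,255]
  ]
}}

```text
time: 9.5
ee_pos: [506.0, 137.5, 26.2]
ee_rot: [[1.0, -0.0, 0.006], [-0.006, 0.0, 1.0], [-0.0, -1.0, 0.0]]
contact_force: [0.3, -0.0, -2.3]
finger_gap: 34.1
```

Call:
{"api": "drive_tool", "payload": {
  "deltas": [
    [0,0,0,0,1,0,255],
    [0,0,0,0,0.5,0,255],
    [0,0,0,0,0,0,255]
  ]
}}

```text
time: 9.8
ee_pos: [506.1, 137.6, 25.5]
ee_rot: [[1.0, 0.0, 0.006], [-0.006, 0.0, 1.0], [0.0, -1.0, 0.0]]
contact_force: [-1.9, -0.4, 7.0]
finger_gap: 34.5
```

Call:
{"api": "drive_tool", "payload": {
  "deltas": [
    [0,0,0,0,0.5,0,255],
    [0,0,0,0,0.5,0,255],
    [0,0,0,0,0,0,255]
  ]
}}

```text
time: 10.1
ee_pos: [506.2, 137.6, 25.4]
ee_rot: [[1.0, 0.0, 0.006], [-0.006, 0.001, 1.0], [0.0, -1.0, 0.001]]
contact_force: [-5.7, -2.5, 16.7]
finger_gap: 34.7
```

Call:
{"api": "drive_tool", "payload": {
  "deltas": [
    [0,0,0,0,-0.7,0,160],
    [0,0,0,0,-0.3,0,100],
    [0,0,0,0,0,0,80],
    [0,0,0,0,0,0,80],
    [0,0,0,0,-5,0,80],
    [0,0,0,0,-20,0,80],
    [0,0,0,0,-45,0,0],
    [0,0,0,0,-45,0,0],
    [0,0,0,0,0,0,0]
  ]
}}

```text
time: 11.0
ee_pos: [510.5, 138.6, 145.9]
ee_rot: [[1.0, 0.01, 0.006], [-0.006, 0.004, 1.0], [0.01, -1.0, 0.004]]
contact_force: [1.5, 0.3, -0.6]
finger_gap: 85.3
```

```bash
python3 p.py 0 654,-55,130,16.6; python3 look.py scene fine_stone=28
```

```text
pos [510.5 138.6 145.9] ang -0.4 tilt [0.01  0.004] gap 85.3 F [ 1.5  0.3 -0.6] t 11.0
3 x turn -0.71
6 x [13.7, 2.7, -37.8]
fine_stone 0.96 [263. 337.] [496.7 143.1] [51.7, 101.9] 90.2
fine_stone 0.69 [374. 229.] [ 550.9 -180.8] [57.9, 69.8] 125.1
```

Call:
{"api": "drive_tool", "payload": {
  "deltas": [
    [0,-0.71,0,0,0,0,0],
    [0,-0.71,0,0,0,0,0],
    [0,-0.71,0,0,0,0,0],
    [0,0,0,14.4,0,-37.8,0],
    [0,0,0,14.4,0,-37.8,0],
    [0,0,0,14.4,0,-37.8,0],
    [0,0,0,14.4,0,-37.8,0],
    [0,0,0,14.4,0,-37.8,0],
    [0,0,0,14.4,0,-37.8,0],
    [0,0,0,0,10,0,0]
  ]
}}

```text
time: 12.1
ee_pos: [656.2, -62.9, 129.2]
ee_rot: [[0.96, 0.002, -0.28], [0.28, -0.005, 0.96], [0.001, -1.0, -0.005]]
contact_force: [0.4, -0.6, -0.3]
finger_gap: 85.1
```

Call:
{"api": "drive_tool", "payload": {
  "deltas": [
    [0,0,0,0,20,0,0],
    [0,0,0,0,20,0,0],
    [0,0,0,0,0,0,0],
    [0,0,0,0,0,0,0]
  ]
}}

```text
time: 12.5
ee_pos: [652.6, -54.5, 88.2]
ee_rot: [[0.958, -0.003, -0.288], [0.288, 0.0, 0.958], [-0.003, -1.0, 0.001]]
contact_force: [-0.2, -0.5, 0.3]
finger_gap: 85.4
```

```bash
python3 p.py 0 654,-55,39,16.6,20;  python3 look.py scene fine_stone=28; python3 - <<'E'
import cv2; p=cv2.imread('pics/last.png')[150:380,140:440]; cv2.imwrite('pics/s3.png',cv2.resize(p,None,fx=2.6,fy=2.6,interpolation=2))
E
```

```text
pos [652.6 -54.5  88.2] ang 16.7 tilt [-0.003  0.   ] gap 85.4 F [-0.2 -0.5  0.3] t 12.5
3 x [0.4, 16.4, -0.3]
fine_stone 0.67 [264. 334.] [496.7 142.6] [53.4, 102.5] 89.5
```

View pics/s3.png

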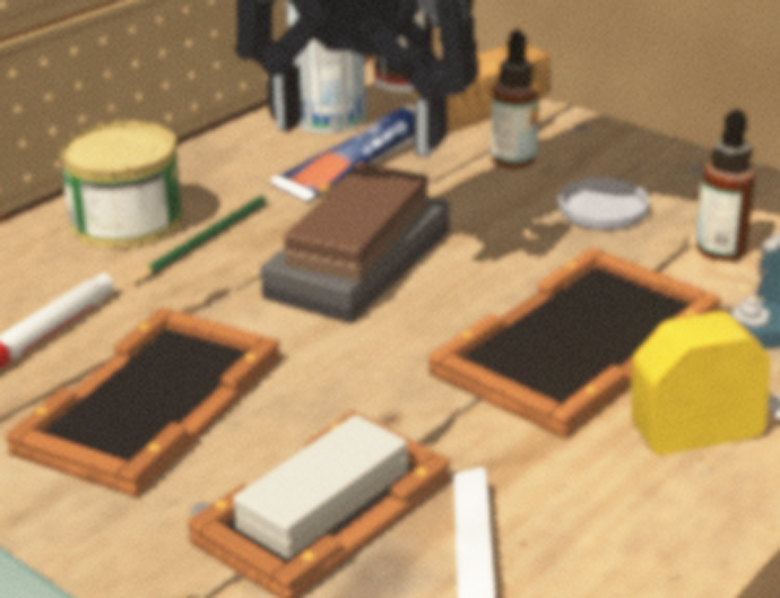

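Call:
{"api": "drive_tool", "payload": {
  "deltas": [
    [0,0,0,0.5,22,-0.3,0],
    [0,0,0,0.5,15,-0.3,0],
    [0,0,0,0,8,0,0],
    [0,0,0,0,4,0,0],
    [0,0,0,0,0,0,0]
  ]
}}

```text
time: 13.1
ee_pos: [654.8, -55.1, 40.4]
ee_rot: [[0.958, -0.001, -0.288], [0.288, 0.0, 0.958], [-0.001, -1.0, 0.0]]
contact_force: [0.7, -0.1, 0.0]
finger_gap: 85.3
```

Call:
{"api": "drive_tool", "payload": {
  "deltas": [
    [0,0,0,0,0,0,60],
    [0,0,0,0,0,0,90],
    [0,0,0,0,0,0,120],
    [0,0,0,0,0,0,255],
    [0,0,0,0,0,0,255],
    [0,0,0,0,0,0,255],
    [0,0,0,0,0,0,255],
    [0,0,0,0,0,0,255]
  ]
}}

```text
time: 13.9
ee_pos: [656.0, -55.3, 41.9]
ee_rot: [[0.958, 0.002, -0.287], [0.287, -0.0, 0.958], [0.002, -1.0, -0.001]]
contact_force: [-0.7, -0.6, 5.9]
finger_gap: 48.4
```

Call:
{"api": "drive_tool", "payload": {
  "deltas": [
    [0,0,0,0,-3,0,255],
    [0,0,0,0,-6,0,255],
    [0,0,0,0,-20,0,255],
    [0,0,0,0,-35,0,255],
    [0,0,0,0,-15,0,255],
    [0,0,0,0,0,0,255],
    [0,0,0,0,0,0,255]
  ]
}}

```text
time: 14.6
ee_pos: [654.6, -55.0, 119.2]
ee_rot: [[0.958, -0.001, -0.288], [0.288, 0.0, 0.958], [-0.001, -1.0, 0.0]]
contact_force: [-0.3, -0.0, -3.2]
finger_gap: 48.4
```

```bash
python3 p.py 0 640,129.5,115,12.6;  python3 look.py top medium_stone=120 coarse_stone fine_stone=28 medium_holder
```

```text
pos [654.6 -55.  119.2] ang 16.7 tilt [-0.001  0.   ] gap 48.4 F [-0.3 -0.  -3.2] t 14.6
1 x turn 0.51
5 x [5.2, 0.8, 36.6]
fine_stone 0.88 [169. 294.] [506.  155.5] [35.6, 45.3] 90.5
medium_holder 0.64 [185. 209.] [638.  135.2] [86.4, 130.6] 102.5
```

Call:
{"api": "drive_tool", "payload": {
  "deltas": [
    [0,0.51,0,0,0,0,255],
    [0,0,0,5.2,0,36.6,255],
    [0,0,0,5.2,0,36.6,255],
    [0,0,0,5.2,0,36.6,255],
    [0,0,0,5.2,0,36.6,255],
    [0,0,0,5.2,0,36.6,255],
    [0,0,0,0,20,0,255],
    [0,0,0,0,25,0,255],
    [0,0,0,0,18,0,255],
    [0,0,0,0,0,0,255]
  ]
}}

```text
time: 15.85
ee_pos: [637.5, 128.2, 52.9]
ee_rot: [[0.976, -0.007, -0.218], [0.218, -0.002, 0.976], [-0.007, -1.0, -0.0]]
contact_force: [-0.9, -0.5, -2.4]
finger_gap: 48.5
```

Call:
{"api": "drive_tool", "payload": {
  "deltas": [
    [0,0,0,0,0,0,255],
    [0,0,0,0,0,0,255],
    [0,0,0,0,0,0,255]
  ]
}}

```text
time: 16.15
ee_pos: [641.6, 129.0, 58.2]
ee_rot: [[0.976, 0.002, -0.218], [0.218, 0.001, 0.976], [0.002, -1.0, 0.0]]
contact_force: [0.1, -0.1, -2.3]
finger_gap: 48.3
```

```bash
python3 p.py 0 640,129.5,35,12.6;  python3 look.py top coarse_stone fine_stone=28 medium_stone=60; python3 - <<'E'
import cv2; p=cv2.imread('pics/last.png')[160:340,120:380]; cv2.imwrite('pics/t4.png',cv2.resize(p,None,fx=3,fy=3,interpolation=2))
E
```

```text
pos [641.6 129.   58.2] ang 12.6 tilt [0.002 0.001] gap 48.3 F [ 0.1 -0.1 -2.3] t 16.15
1 x [-1.5, 23.2, 0.8]
coarse_stone 0.74 [315. 202.] [654.6 -57.8] [70.6, 131.7] 101.7
fine_stone 0.67 [184. 297.] [506.1 134.3] [35.6, 87.5] 90.5
fine_stone 0.4 [313. 202.] [653.5 -57.7] [67.1, 128.1] 101.8
medium_stone 0.84 [206. 207.] [646.9  97.1] [46.9, 54.0] 12.3
```

View pics/t4.png

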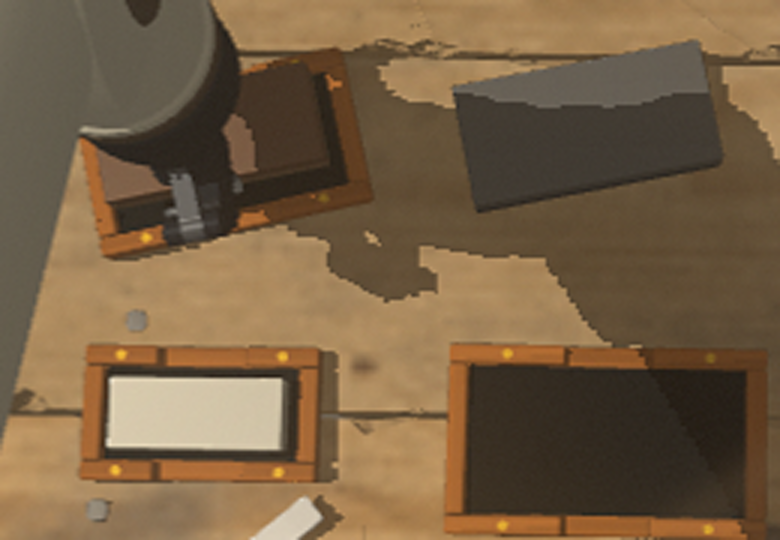

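```bash
python3 - <<'E'
from h import *
im=robot.get_image("top"); g=lambda u,v:[120+u/3,160+v/3]
C=np.array([640.5,129.5]); a=np.radians(12.6); R=np.array([[np.cos(a),np.sin(a)],[-np.sin(a),np.cos(a)]])
for n,p,z in [("end top",(326,158),62),("end bottom",(333,160),40),("corner topfar",(308,76),62),("rim corner near",(373,198),15),("rim corner far",(342,50),15),("rim corner left-near",(105,258),15),("stone near edge top",(250,176),62)]:
    print(n,(R@(onz(im,[g(*p)],z)[0,:2]-C)).round(1))
E
```

```text
end top [-25.1 -55.5]
end bottom [-22.2 -56.7]
corner topfar [ 16.9 -54.6]
rim corner near [-40.7 -70.7]
rim corner far [ 38.8 -70. ]
rim corner left-near [-43.   68.1]
stone near edge top [-26.3 -17.8]
```

Call:
{"api": "drive_tool", "payload": {
  "deltas": [
    [0,0,0,0,12,2,255],
    [0,0,0,0,9,0,255],
    [0,0,0,0,5,0,255],
    [0,0,0,0,2,0,255],
    [0,0,0,0,0,0,255],
    [0,0,0,0,0,0,255]
  ]
}}

```text
time: 17.0
ee_pos: [640.2, 131.0, 28.8]
ee_rot: [[0.976, 0.0, -0.218], [0.218, -0.0, 0.976], [0.0, -1.0, -0.0]]
contact_force: [-0.0, -0.3, -2.4]
finger_gap: 48.5
```

Call:
{"api": "drive_tool", "payload": {
  "deltas": [
    [0,0,0,0,1,0,255],
    [0,0,0,0,0.5,0,255],
    [0,0,0,0,0,0,255]
  ]
}}

```text
time: 17.3
ee_pos: [640.1, 131.1, 27.5]
ee_rot: [[0.976, 0.0, -0.219], [0.219, 0.0, 0.976], [0.0, -1.0, 0.0]]
contact_force: [0.5, -0.6, -2.1]
finger_gap: 48.4
```

Call:
{"api": "drive_tool", "payload": {
  "deltas": [
    [0,0,0,0,1,0,255],
    [0,0,0,0,0.5,0,255],
    [0,0,0,0,0,0,255]
  ]
}}

```text
time: 17.6
ee_pos: [640.1, 131.1, 25.9]
ee_rot: [[0.976, 0.0, -0.219], [0.219, 0.0, 0.976], [0.0, -1.0, 0.0]]
contact_force: [-0.2, 0.2, -1.7]
finger_gap: 48.3
```

Call:
{"api": "drive_tool", "payload": {
  "deltas": [
    [0,0,0,0,0.6,0,255],
    [0,0,0,0,0,0,255]
  ]
}}

```text
time: 17.8
ee_pos: [640.1, 131.1, 25.9]
ee_rot: [[0.976, -0.0, -0.219], [0.219, 0.0, 0.976], [0.0, -1.0, 0.0]]
contact_force: [-3.8, 0.4, 4.3]
finger_gap: 48.0
```

Call:
{"api": "drive_tool", "payload": {
  "deltas": [
    [0,0,0,0,-0.4,0,110],
    [0,0,0,0,0,0,80],
    [0,0,0,0,0,0,60],
    [0,0,0,0,0,0,50],
    [0,0,0,0,-5,0,50],
    [0,0,0,0,-20,0,50],
    [0,0,0,0,-35,0,0],
    [0,0,0,0,-20,0,0],
    [0,0,0,0,0,0,0],
    [0,0,0,0,0,0,0]
  ]
}}

```text
time: 18.8
ee_pos: [640.3, 131.2, 106.2]
ee_rot: [[0.976, 0.001, -0.219], [0.219, 0.0, 0.976], [0.001, -1.0, 0.0]]
contact_force: [-0.5, -0.2, -0.0]
finger_gap: 85.1
```

```bash
python3 p.py 0 657.5,-57,80,11.8
```

```text
pos [640.3 131.2 106.2] ang 12.6 tilt [0.001 0.   ] gap 85.1 F [-0.5 -0.2 -0. ] t 18.8
1 x turn 0.1
5 x [-4.3, 5.2, -37.5]
```

Call:
{"api": "drive_tool", "payload": {
  "deltas": [
    [0,0.1,0,-4.3,0,-37.5,0],
    [0,0,0,-4.3,0,-37.5,0],
    [0,0,0,-4.3,6,-37.5,0],
    [0,0,0,-4.3,10,-37.5,0],
    [0,0,0,-4.3,10,-37.5,0],
    [0,0,0,0,0,0,0],
    [0,0,0,0,0,0,0]
  ]
}}

```text
time: 19.5
ee_pos: [656.4, -58.7, 77.6]
ee_rot: [[0.979, -0.003, -0.202], [0.202, -0.0, 0.979], [-0.003, -1.0, 0.0]]
contact_force: [-0.2, 0.4, -0.2]
finger_gap: 85.5
```

```bash
python3 p.py 0 657.5,-57,15,11.8,20;  python3 look.py scene medium_stone=30; python3 - <<'E'
import cv2; p=cv2.imread('pics/last.png')[150:380,140:440]; cv2.imwrite('pics/s5.png',cv2.resize(p,None,fx=2.6,fy=2.6,interpolation=2))
E
```

```text
pos [656.4 -58.7  77.6] ang 11.6 tilt [-0.003 -0.   ] gap 85.5 F [-0.2  0.4 -0.2] t 19.5
4 x [0.4, 15.7, 0.4]
medium_stone 0.87 [195. 299.] [626.4 139.7] [68.6, 127.1] 103.3
medium_stone 0.45 [201. 322.] [613.  149.1] [85.4, 145.4] 103.2
```

View pics/s5.png

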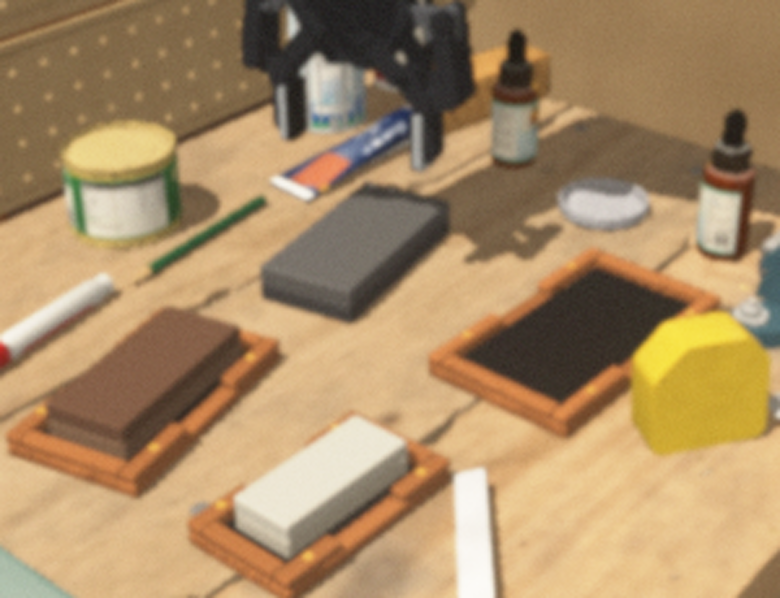

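Call:
{"api": "drive_tool", "payload": {
  "deltas": [
    [0,0,0,1,20,1,0],
    [0,0,0,0,20,0.5,0],
    [0,0,0,0,14,0,0],
    [0,0,0,0,6,0,0],
    [0,0,0,0,2,0,0],
    [0,0,0,0,0,0,0]
  ]
}}

```text
time: 20.2
ee_pos: [658.9, -54.9, 17.8]
ee_rot: [[0.979, 0.0, -0.205], [0.205, 0.0, 0.979], [0.0, -1.0, -0.0]]
contact_force: [0.7, -0.9, 0.0]
finger_gap: 85.4
```

Call:
{"api": "drive_tool", "payload": {
  "deltas": [
    [0,0,0,0,0,0,30],
    [0,0,0,0,0,0,60],
    [0,0,0,0,0,0,90],
    [0,0,0,0,0,0,255],
    [0,0,0,0,0,0,255],
    [0,0,0,0,0,0,255],
    [0,0,0,0,0,0,255],
    [0,0,0,0,0,0,255]
  ]
}}

```text
time: 21.0
ee_pos: [658.6, -55.6, 18.8]
ee_rot: [[0.979, 0.0, -0.205], [0.205, -0.0, 0.979], [0.0, -1.0, -0.0]]
contact_force: [-3.4, -1.1, 6.6]
finger_gap: 62.1
```

Call:
{"api": "drive_tool", "payload": {
  "deltas": [
    [0,0,0,0,-3,0,255],
    [0,0,0,0,-6,0,255],
    [0,0,0,0,-20,0,255],
    [0,0,0,0,-30,0,255],
    [0,0,0,0,-15,0,255],
    [0,0,0,0,0,0,255],
    [0,0,0,0,0,0,255]
  ]
}}

```text
time: 21.7
ee_pos: [658.3, -54.9, 91.2]
ee_rot: [[0.979, -0.0, -0.205], [0.205, 0.0, 0.979], [-0.0, -1.0, 0.0]]
contact_force: [0.7, 0.5, -5.4]
finger_gap: 62.2
```

```bash
python3 p.py 255 493.3,-68.4,85,-1 493.3,-68.4,55,-1
```

```text
pos [658.3 -54.9  91.2] ang 11.8 tilt [-0.  0.] gap 62.2 F [ 0.7  0.5 -5.4] t 21.7
2 x turn 0.8
4 x [-41.2, 1.5, -4.1]
1 x [0.0, 30.0, 0.0]
```

Call:
{"api": "drive_tool", "payload": {
  "deltas": [
    [0,0.8,0,0,0,0,255],
    [0,0.8,0,0,0,0,255],
    [0,0,0,-41,0,-3.6,255],
    [0,0,0,-41,0,-3.6,255],
    [0,0,0,-41,2,-3.6,255],
    [0,0,0,-41,4,-3.6,255],
    [0,0,0,0,15,0,255],
    [0,0,0,0,12,0,255],
    [0,0,0,0,0,0,255],
    [0,0,0,0,0,0,255]
  ]
}}

```text
time: 22.7
ee_pos: [495.2, -66.7, 58.1]
ee_rot: [[1.0, -0.0, 0.016], [-0.016, -0.0, 1.0], [-0.0, -1.0, -0.0]]
contact_force: [0.5, -0.3, -4.9]
finger_gap: 62.3
```

Call:
{"api": "drive_tool", "payload": {
  "deltas": [
    [0,0,0,0,0,0,255],
    [0,0,0,0,0,0,255]
  ]
}}

```text
time: 22.9
ee_pos: [495.4, -66.8, 58.9]
ee_rot: [[1.0, 0.001, 0.017], [-0.017, -0.0, 1.0], [0.001, -1.0, -0.0]]
contact_force: [0.7, 0.2, -4.3]
finger_gap: 62.6
```

```bash
python3 p.py 255 493.3,-66.4,40,-1;  python3 look.py top coarse_stone=62 medium_stone=30; python3 - <<'E'
import cv2; p=cv2.imread('pics/last.png')[240:390,240:440]; cv2.imwrite('pics/t6.png',cv2.resize(p,None,fx=4,fy=4,interpolation=2))
E
```

```text
pos [495.4 -66.8  58.9] ang -1.0 tilt [ 0.001 -0.   ] gap 62.6 F [ 0.7  0.2 -4.3] t 22.9
1 x [-2.1, 18.9, 0.4]
medium_stone 0.89 [192. 211.] [637.9 128.9] [54.4, 110.1] 103.2
```

View pics/t6.png

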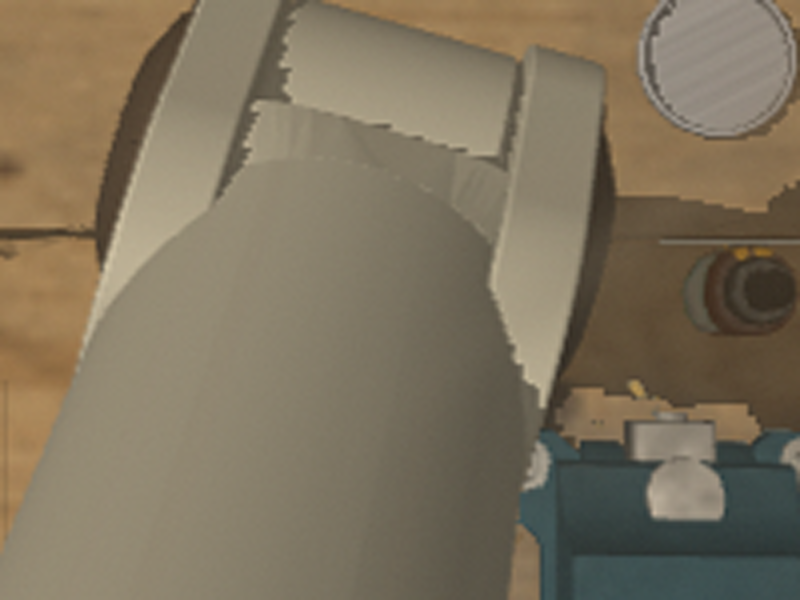

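```bash
python3 - <<'E'
from h import *
im=robot.get_image("scene"); save(im,"s7.png",(260,190,460,340),4)
E
```

View pics/s7.png

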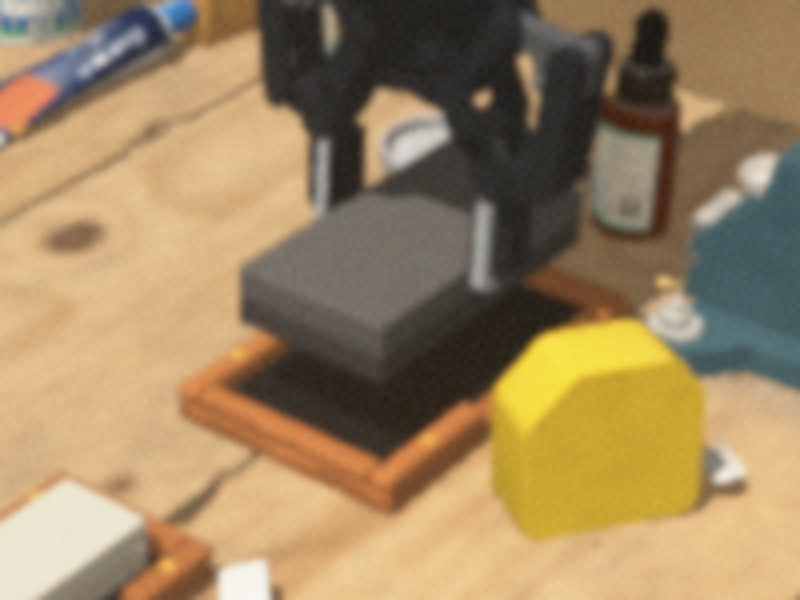

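```bash
python3 - <<'E'
from h import *
im=robot.get_image("scene"); g=lambda u,v:[260+u/4,190+v/4]
C=np.array([493.3,-68.4])
for n,p,z in [("stone far top",(243,270),64.4),("stone near top",(383,332),64.4),("stone near bottom",(383,383),40.4),("stone far bottom",(245,320),40.4),("holder far",(182,390),15),("holder near",(388,480),15),("recess near",(382,460),8),("recess far",(226,392),8)]:
    print(n,(onz(im,[g(*p)],z)[0,:2]-C).round(1))
E
```

```text
stone far top [27.4 67.7]
stone near top [-34.3  69.8]
stone near bottom [-32.2  64.9]
stone far bottom [29.7 63. ]
holder far [42.7 82.9]
holder near [-46.8  80.8]
recess near [-33.1  64.3]
recess far [36.  65.6]
```

Call:
{"api": "drive_tool", "payload": {
  "deltas": [
    [0,0,0,-0.8,12,0,255],
    [0,0,0,0,10,0,255],
    [0,0,0,0,5,0,255],
    [0,0,0,0,2,0,255],
    [0,0,0,0,0,0,255],
    [0,0,0,0,0,0,255]
  ]
}}

```text
time: 23.75
ee_pos: [493.8, -66.8, 29.6]
ee_rot: [[1.0, 0.0, 0.017], [-0.017, -0.0, 1.0], [0.0, -1.0, -0.0]]
contact_force: [-0.5, -0.6, -4.8]
finger_gap: 62.4
```

Call:
{"api": "drive_tool", "payload": {
  "deltas": [
    [0,0,0,0,1,0,255],
    [0,0,0,0,0.5,0,255],
    [0,0,0,0,0,0,255]
  ]
}}

```text
time: 24.05
ee_pos: [493.7, -66.7, 28.2]
ee_rot: [[1.0, 0.0, 0.017], [-0.017, 0.0, 1.0], [0.0, -1.0, 0.0]]
contact_force: [0.1, -0.3, -5.4]
finger_gap: 62.4
```

Call:
{"api": "drive_tool", "payload": {
  "deltas": [
    [0,0,0,0,1,0,255],
    [0,0,0,0,0.5,0,255],
    [0,0,0,0,0,0,255]
  ]
}}

```text
time: 24.35
ee_pos: [493.7, -66.7, 26.8]
ee_rot: [[1.0, 0.0, 0.017], [-0.017, 0.0, 1.0], [0.0, -1.0, 0.0]]
contact_force: [-0.6, 0.3, -1.2]
finger_gap: 62.1
```

Call:
{"api": "drive_tool", "payload": {
  "deltas": [
    [0,0,0,0,0.6,0,255],
    [0,0,0,0,0,0,255]
  ]
}}

```text
time: 24.55
ee_pos: [493.7, -66.7, 26.8]
ee_rot: [[1.0, 0.0, 0.017], [-0.017, 0.0, 1.0], [0.0, -1.0, 0.0]]
contact_force: [-2.4, 1.2, 6.4]
finger_gap: 62.3
```

Call:
{"api": "drive_tool", "payload": {
  "deltas": [
    [0,0,0,0,-0.4,0,60],
    [0,0,0,0,0,0,40],
    [0,0,0,0,0,0,25],
    [0,0,0,0,0,0,25],
    [0,0,0,0,-5,0,25],
    [0,0,0,0,-20,0,25],
    [0,0,0,0,-45,0,0],
    [0,0,0,0,-45,0,0],
    [0,0,0,0,-40,0,0],
    [0,0,0,20,0,20,0]
  ]
}}

```text
time: 25.55
ee_pos: [516.0, -50.6, 187.6]
ee_rot: [[1.0, 0.009, 0.023], [-0.023, -0.001, 1.0], [0.009, -1.0, -0.001]]
contact_force: [1.7, 0.2, 0.4]
finger_gap: 85.6
```

```bash
python3 p.py 0 640,-200,180,-1; python3 - <<'E'
from h import *
print(np.round(robot.sense()["joint_pos"],2))
T=robot.get_image("top");S=robot.get_image("scene"); save(S,"s8.png",(250,120,570,340),2.4)
for im,n in((T,"top"),(S,"scene")):
    print(n,"dish",[ (round(r["p"],2),*rect(im,r["pixels"],10)) for r in robot.regions_of("drip_dish",im)[:1]])
    print(n,"bot",[ (round(r["p"],2),np.round(onz(im,r["position"],0)[0],1)) for r in robot.mark_of("oil_bottle_1",im)[:2]])
    for r in robot.regions_of("oil_bottle_1",im)[:2]:
        v,u=np.nonzero(r["pixels"]); print(round(r["p"],2),u.min(),u.max(),v.min(),v.max())
for z in(0,50,100): print("vise",onz(T,[[408,346]],z)[0].round())
print([ (round(r["p"],2),*rect(T,r["pixels"],32)) for r in robot.regions_of("coarse_stone",T)[:1]])
E
```

```text
pos [516.  -50.6 187.6] ang -1.3 tilt [ 0.009 -0.001] gap 85.6 F [1.7 0.2 0.4] t 25.55
1 x turn -0.04
5 x [25.3, 1.5, -29.4]
[-0.23  0.3   0.32  1.96 -0.12  0.89  0.14]
top dish [(0.93, array([ 576.5, -217.6], dtype=float32), [59.1, 60.8], 90.6)]
top bot [(0.7, array([ 673.9, -241.7,    0. ]))]
0.86 411 438 301 323
0.61 423 450 177 205
scene dish [(0.68, array([ 570.4, -209.9], dtype=float32), [61.7, 77.2], 122.1)]
scene bot [(0.96, array([ 479.9, -221.2,    0. ])), (0.56, array([ 661.3, -235.7,    0. ]))]
0.87 328 347 162 215
0.58 408 429 193 250
vise [ 436. -201.    0.]
vise [ 437. -193.   50.]
vise [ 439. -185.  100.]
[]
```

View pics/s8.png

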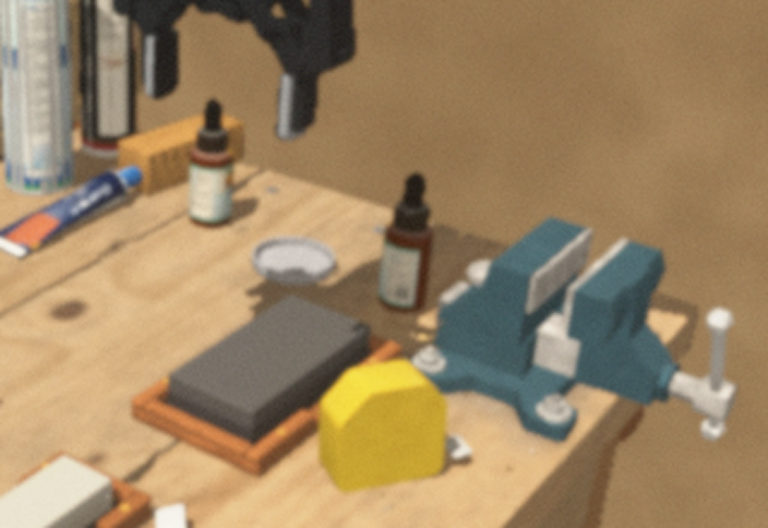

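```bash
python3 - <<'E'
from h import *
T=robot.get_image("top");S=robot.get_image("scene"); g=lambda u,v:[250+u/2.4,120+v/2.4]
for n,t,b,tt in(("1",(213,101),(210,224),(441,184)),("2",(414,177),(403,309),(432,313))):
    print(n,"scene top",onz(S,[g(*t)],101)[0].round(1),end=" ")
    q=onz(S,[g(*b)],0)[0]; d=q[:2]-S["position"][:2]; print("scene base",(q[:2]+17*d/np.linalg.norm(d)).round(1),"topcam",onz(T,[tt],101)[0].round(1))
a=T["pixels"][165:225,405:465][:,:,::-1]; b=T["pixels"][285:345,395:455][:,:,::-1]
cv2.imwrite("pics/t9.png",cv2.resize(np.hstack([a,b]),None,fx=6,fy=6,interpolation=2))
E
```

```text
1 scene top [ 665.8 -237.5  101. ] scene base [ 672.6 -248.1] topcam [ 666.  -234.6  101. ]
2 scene top [ 480.4 -212.6  101. ] scene base [ 485.5 -228.5] topcam [ 484.  -218.7  101. ]
```

View pics/t9.png

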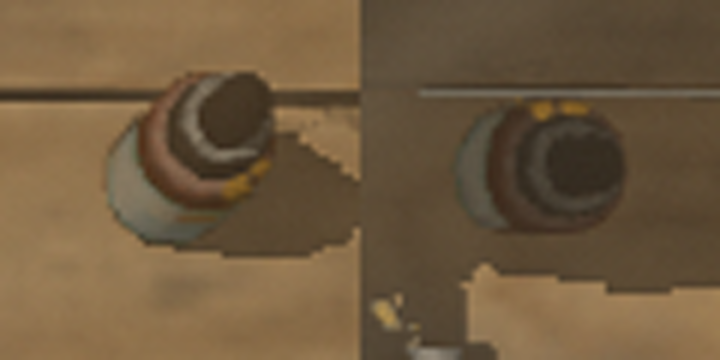

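```bash
python3 - <<'E'
from h import *
T=robot.get_image("top")
for n,a,b in(("1",(444.7,182.5),(439.2,188)),("2",(432.5,312.5),(428.3,312.8))):
    print(n,onz(T,[a],100)[0].round(1),onz(T,[b],62)[0].round(1))
E
python3 p.py 0 668,-238,180,-1
```

```text
1 [ 668.5 -240.2  100. ] [ 669.1 -240.3   62. ]
2 [ 484.7 -219.6  100. ] [ 485.1 -221.2   62. ]
pos [513.5 -47.5 181. ] ang -1.0 tilt [-0.001 -0.   ] gap 85.2 F [ 0.4  0.3 -0.8] t 26.15
6 x [26.3, 0.2, -31.3]
```

Call:
{"api": "drive_tool", "payload": {
  "deltas": [
    [0,0,0,26,0,-32,70],
    [0,0,0,26,0,-32,70],
    [0,0,0,26,0,-32,70],
    [0,0,0,26,0,-32,70],
    [0,0,0,26,0,-32,70],
    [0,0,0,26.5,0,-32,70],
    [0,0,0,0,15,0,70],
    [0,0,0,0,0,0,70],
    [0,0,0,0,0,0,70]
  ]
}}

```text
time: 27.05
ee_pos: [666.1, -240.2, 165.1]
ee_rot: [[1.0, -0.003, 0.016], [-0.016, 0.002, 1.0], [-0.003, -1.0, 0.002]]
contact_force: [0.1, -0.4, 0.1]
finger_gap: 61.6
```

```bash
python3 p.py 0 668.5,-240,48,-1,20; python3 - <<'E'
from h import *
im=robot.get_image("scene"); save(im,"s10.png",(260,60,460,260),3)
E
```

```text
pos [ 666.1 -240.2  165.1] ang -0.9 tilt [-0.003  0.002] gap 61.6 F [ 0.1 -0.4  0.1] t 27.05
6 x [0.4, 19.5, 0.0]
```

View pics/s10.png

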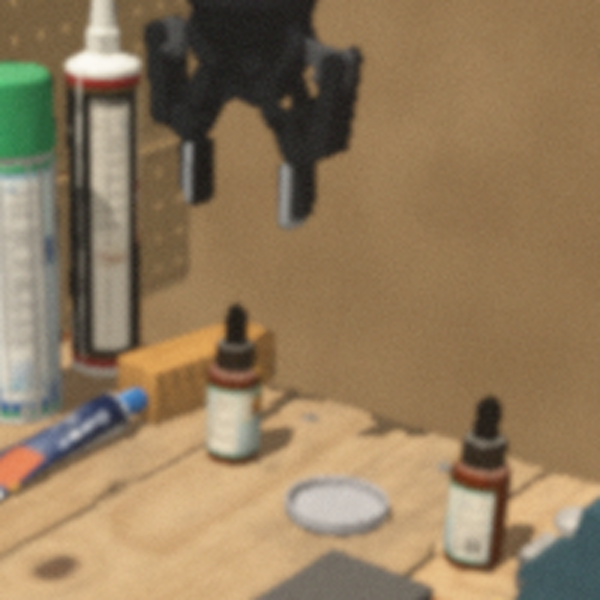

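Call:
{"api": "drive_tool", "payload": {
  "deltas": [
    [0,0,0,0.5,25,0,70],
    [0,0,0,0.5,25,0,70],
    [0,0,0,0,25,0,70],
    [0,0,0,0,20,0,70],
    [0,0,0,0,12,0,70],
    [0,0,0,0,6,0,70],
    [0,0,0,0,2,0,70],
    [0,0,0,0,0,0,70]
  ]
}}

```text
time: 27.9
ee_pos: [668.8, -241.7, 52.3]
ee_rot: [[1.0, 0.001, 0.017], [-0.017, -0.0, 1.0], [0.001, -1.0, -0.0]]
contact_force: [-0.6, -0.2, 0.4]
finger_gap: 61.6
```

```bash
python3 p.py 0 668.5,-240,48,-1,20
```

```text
pos [ 668.8 -241.7   52.3] ang -1.0 tilt [ 0.001 -0.   ] gap 61.6 F [-0.6 -0.2  0.4] t 27.9
1 x [-0.3, 4.3, 1.7]
```

Call:
{"api": "drive_tool", "payload": {
  "deltas": [
    [0,0,0,0,2.5,1.2,70],
    [0,0,0,0,0,0,90],
    [0,0,0,0,0,0,110],
    [0,0,0,0,0,0,125],
    [0,0,0,0,0,0,135],
    [0,0,0,0,0,0,145],
    [0,0,0,0,0,0,155],
    [0,0,0,0,0,0,170],
    [0,0,0,0,0,0,200],
    [0,0,0,0,0,0,255]
  ]
}}

```text
time: 28.9
ee_pos: [668.5, -240.6, 49.2]
ee_rot: [[1.0, 0.001, 0.017], [-0.017, -0.0, 1.0], [0.001, -1.0, -0.0]]
contact_force: [0.2, 0.6, 3.0]
finger_gap: 30.1
```

Call:
{"api": "drive_tool", "payload": {
  "deltas": [
    [0,0,0,0,0,0,255],
    [0,0,0,0,-2,0,255],
    [0,0,0,0,-4,0,255],
    [0,0,0,0,-10,0,255],
    [0,0,0,0,-10,0,255],
    [0,0,0,0,-5,0,255],
    [0,0,0,0,0,0,255],
    [0,0,0,0,0,0,255],
    [0,0,0,0,0,0,255]
  ]
}}

```text
time: 29.8
ee_pos: [667.8, -240.3, 79.5]
ee_rot: [[1.0, -0.001, 0.017], [-0.017, 0.0, 1.0], [-0.001, -1.0, 0.0]]
contact_force: [0.2, 0.4, -0.8]
finger_gap: 29.8
```

```bash
cat > w.py <<'E'
from h import *
F=[]
for i in range(12):
    robot.get_image("scene"); F.append(robot.sense()["contact_force"])
s=robot.sense(); F=np.array(F); print("mean F",F.mean(0).round(2),"std",F.std(0).round(2),"pos",np.round(s["ee_pos"],1),"gap",round(s["finger_gap"],1),"t",s["time"])
E
python3 w.py
```

```text
mean F [-0.26  0.07 -0.86] std [0.51 0.58 0.38] pos [ 668.2 -240.5   79.9] gap 29.9 t 30.4
```

```bash
python3 - <<'E'
from h import *
im=robot.get_image("scene")
for r in robot.regions_of("oil_bottle_1",im)[:3]:
    v,u=np.nonzero(r["pixels"]); print(round(r["p"],2),u.min(),u.max(),v.min(),v.max())
print([(round(r["p"],2),np.round(r["position"])) for r in robot.mark_of("oil_bottle_1",im)[:3]])
E
python3 w.py
```

```text
0.83 408 429 193 251
0.6 330 348 148 200
[(0.8, array([417., 246.])), (0.71, array([338., 195.]))]
mean F [ 0.08  0.01 -0.52] std [0.66 0.5  0.43] pos [ 668.2 -240.5   79.9] gap 30.0 t 31.15
```

Call:
{"api": "drive_tool", "payload": {
  "deltas": [
    [0,0,0,0,10,0,255],
    [0,0,0,0,10,0,255],
    [0,0,0,0,5,0,255],
    [0,0,0,0,3,0,255],
    [0,0,0,0,1,0,255],
    [0,0,0,0,0,0,255],
    [0,0,0,0,0,0,255]
  ]
}}

```text
time: 31.85
ee_pos: [668.5, -240.7, 51.2]
ee_rot: [[1.0, 0.001, 0.017], [-0.017, -0.0, 1.0], [0.001, -1.0, -0.0]]
contact_force: [0.6, 0.0, -0.9]
finger_gap: 30.1
```

Call:
{"api": "drive_tool", "payload": {
  "deltas": [
    [0,0,0,0,0.6,0,255],
    [0,0,0,0,0.6,0,255],
    [0,0,0,0,0,0,255],
    [0,0,0,0,0,0,255]
  ]
}}

```text
time: 32.25
ee_pos: [668.2, -240.5, 49.7]
ee_rot: [[1.0, 0.0, 0.017], [-0.017, 0.0, 1.0], [0.0, -1.0, 0.0]]
contact_force: [-0.9, -0.0, -0.2]
finger_gap: 30.3
```

Call:
{"api": "drive_tool", "payload": {
  "deltas": [
    [0,0,0,0,0.6,0,255],
    [0,0,0,0,0,0,255],
    [0,0,0,0,0,0,255]
  ]
}}

```text
time: 32.55
ee_pos: [668.3, -240.6, 49.2]
ee_rot: [[1.0, 0.0, 0.017], [-0.017, -0.0, 1.0], [0.0, -1.0, -0.0]]
contact_force: [0.6, 0.4, 0.2]
finger_gap: 30.1
```

Call:
{"api": "drive_tool", "payload": {
  "deltas": [
    [0,0,0,0,0.4,0,255],
    [0,0,0,0,0,0,255],
    [0,0,0,0,0,0,255]
  ]
}}

```text
time: 32.85
ee_pos: [668.4, -240.6, 49.1]
ee_rot: [[1.0, 0.0, 0.017], [-0.017, -0.0, 1.0], [0.0, -1.0, -0.0]]
contact_force: [-2.1, 0.2, 4.3]
finger_gap: 30.3
```

Call:
{"api": "drive_tool", "payload": {
  "deltas": [
    [0,0,0,0,-0.4,0,140],
    [0,0,0,0,0,0,120],
    [0,0,0,0,0,0,100],
    [0,0,0,0,0,0,80],
    [0,0,0,0,0,0,70],
    [0,0,0,0,-15,0,70],
    [0,0,0,0,-35,0,70],
    [0,0,0,0,-45,0,70],
    [0,0,0,0,-30,0,70],
    [0,0,0,0,0,0,70]
  ]
}}

```text
time: 33.85
ee_pos: [671.9, -242.4, 182.0]
ee_rot: [[1.0, 0.011, 0.017], [-0.017, -0.004, 1.0], [0.011, -1.0, -0.003]]
contact_force: [0.2, -0.0, -0.4]
finger_gap: 62.0
```

```bash
python3 w.py; python3 -c "
from h import *
print(np.round(robot.sense()['joint_pos'],2))"; python3 p.py 0 485,-220,170,-90; python3 p.py 0 485,-220,170,90; python3 look.py scene oil_bottle_1=50
```

```text
mean F [ 0.04 -0.16 -0.42] std [0.5  0.4  0.48] pos [ 668.  -240.5  173.5] gap 61.8 t 34.45
[ 0.09  0.66  0.33  1.46 -0.23  1.07  0.45]
pos [ 668.  -240.5  173.5] ang -1.0 tilt [-0.001  0.   ] gap 61.8 F [ 0.3 -0.2 -0.6] t 34.45
12 x turn 0.93
5 x [-4.1, 0.7, -36.6]
pos [ 668.  -240.5  173.5] ang -1.0 tilt [-0.001  0.   ] gap 61.8 F [ 0.3 -0.2 -0.6] t 34.45
12 x turn -0.95
5 x [4.1, 0.7, 36.6]
oil_bottle_1 0.66 [419. 227.] [ 485.1 -224.4] [32.1, 214.4] 116.8
oil_bottle_1 0.59 [339. 194.] [ 670.3 -246.8] [29.7, 244.5] 127.2
```

Call:
{"api": "drive_tool", "payload": {
  "deltas": [
    [0,0.93,0,0,0,0,70],
    [0,0.93,0,0,0,0,70],
    [0,0.93,0,0,0,0,70],
    [0,0.93,0,0,0,0,70],
    [0,0.93,0,0,0,0,70],
    [0,0.93,0,0,0,0,70],
    [0,0.93,0,0,0,0,70],
    [0,0.93,0,0,0,0,70],
    [0,0.93,0,0,0,0,70],
    [0,0.93,0,0,0,0,70]
  ]
}}

```text
time: 35.55
ee_pos: [668.3, -240.4, 174.1]
ee_rot: [[0.248, 0.0, 0.969], [-0.969, 0.0, 0.248], [-0.0, -1.0, 0.0]]
contact_force: [0.0, 0.7, 0.5]
finger_gap: 61.8
```

Call:
{"api": "drive_tool", "payload": {
  "deltas": [
    [0,0.93,0,0,0,0,70],
    [0,0.93,0,0,0,0,70],
    [0,0,0,-4.1,0,-36.6,70],
    [0,0,0,-4.1,0,-36.6,70],
    [0,0,0,-4.1,0,-36.6,70],
    [0,0,0,-4.1,0,-36.6,70],
    [0,0,0,-4.1,0,-36.6,70],
    [0,0,0,0,0,0,70],
    [0,0,0,0,0,0,70]
  ]
}}

```text
time: 36.45
ee_pos: [485.3, -219.0, 174.6]
ee_rot: [[-0.005, 0.001, 1.0], [-1.0, 0.001, -0.005], [-0.001, -1.0, 0.001]]
contact_force: [0.4, -0.5, -0.1]
finger_gap: 61.7
```

```bash
python3 p.py 0 485,-220,48,-90,25; python3 - <<'E'
from h import *
im=robot.get_image("scene"); save(im,"s11.png",(320,90,520,290),3)
E
```

```text
pos [ 485.3 -219.   174.6] ang -90.3 tilt [0.001 0.001] gap 61.7 F [ 0.4 -0.5 -0.1] t 36.45
6 x [0.2, 21.1, -0.1]
```

View pics/s11.png

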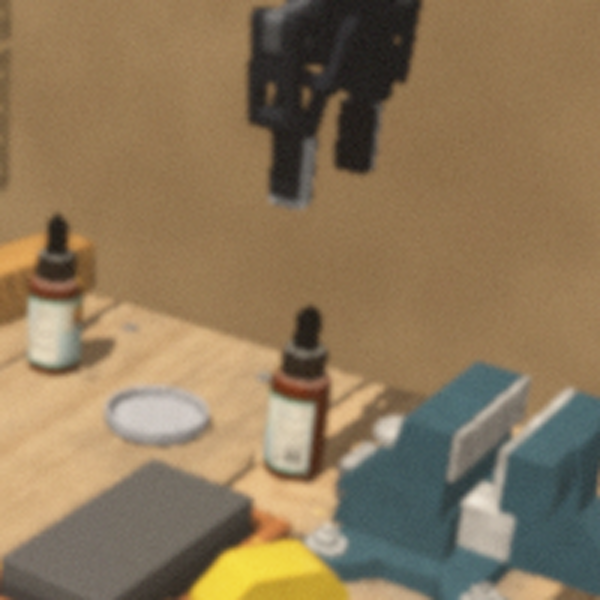

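Call:
{"api": "drive_tool", "payload": {
  "deltas": [
    [0,0,0,0.2,25,0,70],
    [0,0,0,0.2,25,0,70],
    [0,0,0,0.2,25,0,70],
    [0,0,0,0,22,0,70],
    [0,0,0,0,15,0,70],
    [0,0,0,0,8,0,70],
    [0,0,0,0,4,0,70],
    [0,0,0,0,1,0,70],
    [0,0,0,0,0,0,70]
  ]
}}

```text
time: 37.4
ee_pos: [485.9, -220.1, 49.7]
ee_rot: [[-0.004, 0.001, 1.0], [-1.0, -0.0, -0.004], [0.0, -1.0, 0.001]]
contact_force: [-1.0, -0.0, 0.6]
finger_gap: 61.8
```

Call:
{"api": "drive_tool", "payload": {
  "deltas": [
    [0,0,0,0,0,0,70],
    [0,0,0,0,0,0,90],
    [0,0,0,0,0,0,110],
    [0,0,0,0,0,0,125],
    [0,0,0,0,0,0,135],
    [0,0,0,0,0,0,145],
    [0,0,0,0,0,0,155],
    [0,0,0,0,0,0,170],
    [0,0,0,0,0,0,200],
    [0,0,0,0,0,0,255]
  ]
}}

```text
time: 38.4
ee_pos: [485.5, -220.2, 49.4]
ee_rot: [[-0.005, 0.001, 1.0], [-1.0, -0.0, -0.005], [0.0, -1.0, 0.001]]
contact_force: [-1.8, -0.7, 5.6]
finger_gap: 30.3
```

Call:
{"api": "drive_tool", "payload": {
  "deltas": [
    [0,0,0,0,0,0,255],
    [0,0,0,0,-2,0,255],
    [0,0,0,0,-4,0,255],
    [0,0,0,0,-10,0,255],
    [0,0,0,0,-10,0,255],
    [0,0,0,0,-10,0,255],
    [0,0,0,0,-4,0,255],
    [0,0,0,0,0,0,255],
    [0,0,0,0,0,0,255]
  ]
}}

```text
time: 39.3
ee_pos: [485.3, -219.6, 89.2]
ee_rot: [[-0.004, 0.0, 1.0], [-1.0, 0.0, -0.004], [-0.0, -1.0, 0.0]]
contact_force: [-0.7, 0.5, -1.2]
finger_gap: 30.2
```

```bash
python3 w.py;python3 p.py 0 576.5,-217.5,93,-90
```

```text
mean F [ 0.12  0.36 -1.92] std [0.57 0.46 0.26] pos [ 485.2 -219.9   89. ] gap 30.0 t 39.9
pos [ 485.2 -219.9   89. ] ang -90.3 tilt [-0. -0.] gap 30.0 F [-0.2 -0.  -2. ] t 39.9
3 x [-0.9, -1.3, 30.4]
```

Call:
{"api": "drive_tool", "payload": {
  "deltas": [
    [0,0,0,-0.6,0,20,255],
    [0,0,0,-0.6,0,30,255],
    [0,0,0,-0.6,0,26,255],
    [0,0,0,-0.6,0,15.3,255],
    [0,0,0,0,0,0,255],
    [0,0,0,0,10,0,255],
    [0,0,0,0,8,0,255],
    [0,0,0,0,0,0,255],
    [0,0,0,0,0,0,255],
    [0,0,0,0,0,0,255]
  ]
}}

```text
time: 40.9
ee_pos: [576.3, -218.1, 71.2]
ee_rot: [[-0.005, 0.0, 1.0], [-1.0, -0.0, -0.005], [0.0, -1.0, 0.0]]
contact_force: [-0.2, -0.6, -0.9]
finger_gap: 30.0
```

```bash
python3 p.py 0 576.5,-217.5,52.5,-90; python3 - <<'E'
from h import *
im=robot.get_image("scene"); save(im,"s12.png",(300,120,460,280),3.7)
E
```

```text
pos [ 576.3 -218.1   71.2] ang -90.3 tilt [ 0. -0.] gap 30.0 F [-0.2 -0.6 -0.9] t 40.9
1 x [-0.6, 18.7, 0.2]
```

View pics/s12.png

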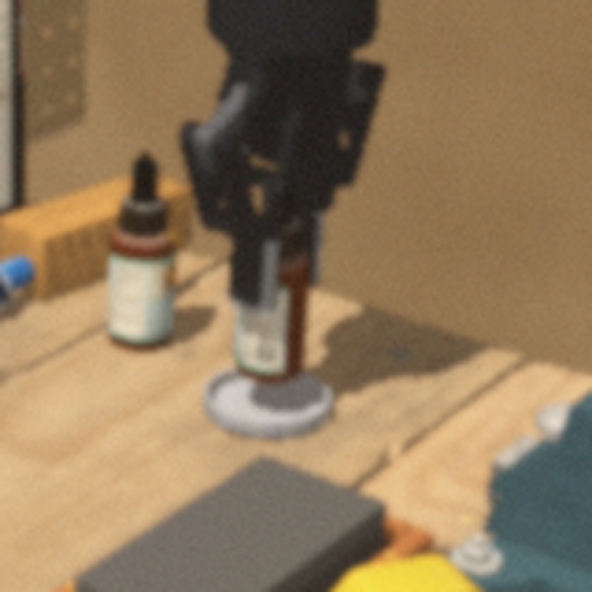

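Call:
{"api": "drive_tool", "payload": {
  "deltas": [
    [0,0,0,0,8,0,255],
    [0,0,0,0,5,0,255],
    [0,0,0,0,3,0,255],
    [0,0,0,0,1,0,255],
    [0,0,0,0,0,0,255],
    [0,0,0,0,0,0,255]
  ]
}}

```text
time: 41.55
ee_pos: [576.6, -218.0, 54.1]
ee_rot: [[-0.004, 0.0, 1.0], [-1.0, -0.0, -0.004], [0.0, -1.0, 0.0]]
contact_force: [1.2, 0.5, -1.9]
finger_gap: 30.3
```

Call:
{"api": "drive_tool", "payload": {
  "deltas": [
    [0,0,0,0,0.6,0,255],
    [0,0,0,0,0.6,0,255],
    [0,0,0,0,0,0,255],
    [0,0,0,0,0,0,255]
  ]
}}

```text
time: 41.95
ee_pos: [576.6, -217.8, 52.9]
ee_rot: [[-0.004, 0.0, 1.0], [-1.0, 0.0, -0.004], [-0.0, -1.0, 0.0]]
contact_force: [-0.5, 0.5, -0.7]
finger_gap: 30.1
```

Call:
{"api": "drive_tool", "payload": {
  "deltas": [
    [0,0,0,0,0.5,0,255],
    [0,0,0,0,0,0,255],
    [0,0,0,0,0,0,255]
  ]
}}

```text
time: 42.25
ee_pos: [576.7, -217.9, 52.5]
ee_rot: [[-0.004, 0.0, 1.0], [-1.0, -0.0, -0.004], [0.0, -1.0, 0.0]]
contact_force: [0.0, 1.1, -1.0]
finger_gap: 29.9
```

Call:
{"api": "drive_tool", "payload": {
  "deltas": [
    [0,0,0,0,0.4,0,255],
    [0,0,0,0,0,0,255],
    [0,0,0,0,0,0,255]
  ]
}}

```text
time: 42.55
ee_pos: [576.8, -217.9, 52.4]
ee_rot: [[-0.004, 0.001, 1.0], [-1.0, 0.0, -0.004], [-0.0, -1.0, 0.001]]
contact_force: [-0.9, 0.3, 4.6]
finger_gap: 30.3
```

Call:
{"api": "drive_tool", "payload": {
  "deltas": [
    [0,0,0,0,-0.4,0,140],
    [0,0,0,0,0,0,120],
    [0,0,0,0,0,0,100],
    [0,0,0,0,0,0,80],
    [0,0,0,0,0,0,70],
    [0,0,0,0,-15,0,70],
    [0,0,0,0,-35,0,70],
    [0,0,0,0,-45,0,70],
    [0,0,0,0,-45,0,70],
    [0,0,0,0,-45,0,70]
  ]
}}

```text
time: 43.55
ee_pos: [576.2, -218.1, 240.2]
ee_rot: [[-0.005, 0.001, 1.0], [-1.0, -0.0, -0.005], [0.0, -1.0, 0.001]]
contact_force: [1.8, -0.1, 0.3]
finger_gap: 62.2
```

Call:
{"api": "drive_tool", "payload": {
  "deltas": [
    [0,0,0,-30,-20,-30,70],
    [0,0,0,-40,-10,-30,70],
    [0,0,0,-40,0,-30,70],
    [0,0,0,-40,0,-20,70],
    [0,0,0,-40,0,0,70],
    [0,0,0,-40,0,0,70],
    [0,0,0,-40,0,0,70],
    [0,0,0,-40,0,0,70],
    [0,0,0,-30,0,0,70],
    [0,0,0,0,0,0,70]
  ]
}}

```text
time: 44.55
ee_pos: [468.3, 126.7, 267.9]
ee_rot: [[0.003, 0.001, 1.0], [-1.0, 0.002, 0.003], [-0.002, -1.0, 0.001]]
contact_force: [-1.1, 0.6, -0.0]
finger_gap: 62.1
```

```bash
python3 look.py top coarse_stone=32 medium_stone=30 fine_stone=28 drip_dish oil_bottle_1=62 coarse_holder; python3 - <<'E'
from h import *
im=robot.get_image("scene"); s=im["pixels"][120:420,130:530][:,:,::-1]
t=cv2.imread("pics/last.png")[150:360,130:470]
s=cv2.resize(s,(560,420));t=cv2.resize(t,(560,346))
cv2.imwrite("pics/f.png",cv2.resize(np.vstack([t,s[:,:]]),(438,600)) if 0 else np.vstack([cv2.resize(t,(485,300)),cv2.resize(s,(485,300)) ]))
E
```

```text
coarse_stone 0.88 [321. 306.] [493.4 -68.2] [63.9, 129.6] 89.0
medium_stone 0.89 [190. 212.] [637.2 129.7] [54.3, 108.2] 102.7
medium_stone 0.48 [202. 223.] [636.6 126.3] [83.9, 140.9] 103.7
fine_stone 0.93 [189. 296.] [506.2 133.2] [35.6, 89.9] 90.5
drip_dish 0.64 [411. 262.] [ 574.8 -215.8] [56.8, 61.4] 33.9
oil_bottle_1 0.81 [421. 249.] [ 574.5 -213.8] [32.2, 43.2] 124.1
oil_bottle_1 0.76 [435. 190.] [ 663.8 -237.8] [31.4, 47.5] 135.5
coarse_holder 0.95 [323. 326.] [494.  -69.2] [98.4, 164.0] 89.2
```

View pics/f.png

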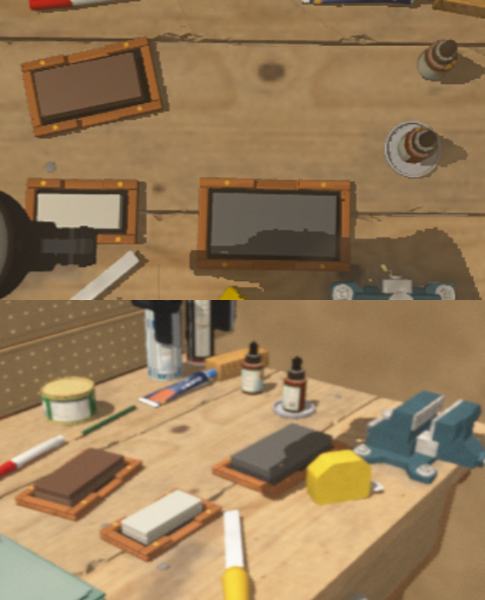

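```bash
python3 -c "
from h import *
s=robot.sense(); print(s['time'],np.abs(s['joint_vel']).max()); print(robot.finish_job())"
```

```text
44.95 0.007509662898772498
the job is handed in; nothing more can be done
None
```

The sharpening station is set up and the job is handed in, at 45 s of the 125 s allowed.

- **Stones:** I took the stack apart from the top: fine, medium, then coarse. Each stone was lowered into its own holder until the force reading showed contact, then released. The last pictures show all three lying flat in their recesses, with measured centres within about 3 mm of their holders' centres.
- **Bottles:** Lifting oil_bottle_1 (the far one) gave about 0.7 N against about 0.4 N with nothing held, so it is empty. I stood it back where it was, upright and clear of the dish. Lifting oil_bottle_2 (by the vise) gave about 1.9 N, so it is full. It now stands upright in the drip dish.

**Checks:** The gripper read about 30 mm on the 34 mm bottles, a few millimetres less than expected. Neither bottle slipped when lifted. At hand-in the arm was still, holding nothing and clear of everything. No check failed.

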